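# Wedge up the front of the label printer and hold it for the anti-slip mat

### The arm

A 7-joint arm with a two-finger parallel gripper is mounted at the origin on the work surface. World frame = base frame: x ahead of the robot, y to its left, z up, the work surface at z = 0. Lengths are in m, angles in rad, forces in N, time in s.
With the tool pointing down it reaches from about 0.4 to 0.85 m from the base axis. Payload 10.4 kg.
Tool frame: the origin (TCP) lies at the very end of the fingers, on their centre line; the grasp point (between the pads) lies 19 mm behind it; z points along the fingers, y is the direction in which the jaws open and shut (so a half turn about z gives the same grasp; the last joint's range is limited). The gripper opens to 87 mm and grips with 3 to 60 N. Pads are 19 mm wide; open, the fingers measure 117 mm over their backs; the gripper's body (75 mm by 190 mm) begins 51 mm behind the grasp point.
Start: joints at [-1.178, 0.332, -0.065, 1.46, 0.022, 1.35, -0.088], TCP at [0.252, 0.572, 0.223] pointing down, gripper open.
Joint ranges: [-2.6, 2.6], [-0.5, 2.12], [-1.47, 1.34], [0.16, 2.42], [-1.27, 4.41], [0.06, 2.06], [-2.6, 2.6]. Speed limits (rad/s): [2.22, 2.22, 2.79, 2.79, 3.14, 3.14, 3.14].

### API

Orientations are given as a unit quaternion [x, y, z, w].
In Python, from bench import read_state, camera, close_job, recognise, masks_of gives the robot as it stands.
- The arm moves only by the tool play_rows, never from a script. Its argument "moves" is a list of rows, each a list of 3 entries, a list of its own where there are three numbers: the shift along the tool's x, y, z in cm, then the turn, a rotation vector about the tool's x, y, z in rad, then the finger opening in cm, from 0 to 8.7. In form: [[[dx, dy, dz], [ax, ay, az], jaw], ...]. A call has 1 to 8 rows; each row is the pose to reach, as a shift and turn from the pose commanded when the call began, along the tool's axes at that moment; what a row does not reach only later rows make up. A row lasts 1/8 s, in which the tool goes at most 62.5 mm and 10.7 degrees, less where a joint would pass 70% of its speed; a pose out of reach is approached as far as the arm can. A call with a gripper value outside its range is refused whole. The fingers move at their own pace and stop on an object; "grip_force" is the grip in N (left out, the last holds). Time passes only in rows, so rows that repeat a pose let the fingers close. It gives the time, the measured TCP pose, the force and the opening at its end, in the units of the state.
- read_state(): the state, without advancing time (a new reading comes with each control period).
- camera(name): name is "scene" or "side" or "wrist"; returns a dict with "frame" (480x640x3 uint8, red, green, blue), "intrinsics" (3x3 intrinsics, pixels), "camera_from_world" (4x4, takes a point from world to camera coordinates). Camera axes: x right, y down, z forward; pixel columns grow to the right and rows downward; lengths in m; the calibration is good to about 2 mm. A picture is of the moment at which its call begins. There is no depth.
- close_job(): hands the job in, once; it reports no verdict.
Trained networks look in a picture, given as the dict that the camera call returned (one of the last four; its "shot" number tells which), for a name from the list of things; names that differ only in an ending like _2 or _b are one class to them, and where a whole thing is asked for, a point or a joint stands for the part that bears it (a point fixed in the world has none). Each returns a list of dicts, best first, with "conf" (0 to 1); they miss things now and then, are a little off and sometimes report something else, mostly with a low value. They report only what shows in the picture. A call takes as long as a camera call. They do not tell look-alikes from the thing itself.
- recognise(picture, query): "at" ([column, row] in pixels, amid what is visible of it).
- masks_of(picture, query): "region" (480x640 bool, what is visible of it) and "at" ([column, row] in pixels, amid what is visible of it).
The state is a dict: "time": time; "joint_positions": joint angles; "joint_vel": joint speeds; "joint_torque": joint torques, N m; "ee_pos": TCP position; "eef_rot": TCP orientation; "ft_force": force on the tool from outside, world axes, zero at the start; "torque": the same for the moment, N m; "width": finger opening in m.
Only numpy, scipy, OpenCV 4.12 (cv2) and the standard library are available. Lean on these libraries where they do the work, as an engineer would, in place of code of your own. Each camera call takes 0.05 s, during which the arm holds its last target.

### The job

The label printer walks about the counter when labels are torn off, and a thin anti-slip mat has to go under its front feet. Lay the wooden levelling wedge flat on the counter, thin end towards the printer, and push it straight in under the middle of the printer's front edge until both front feet are just clear of the counter, about 5 mm: the wedge alone carries the front, the rear feet stay down and the printer is not shoved out of its place. Finish there while holding the wedge in the fingers so that it cannot creep out; leave the two vials where they stand.

Things in the scene. Friction and masses are not known exactly. Their poses are not given: they have to be found in the camera images.
- printer: desktop label printer, 220 mm deep, 178 wide, 158 high, about 2 kg, loose on four 8 mm high rubber feet (20 mm diameter). Mid-grey lower shell, light grey cover with a dark window. Origin: centre of its footprint at the foot soles; x points from front to rear, y across, z up. The front, with steel tear bar and a white label sticking out 30 mm (62 to 71 mm up), faces roughly +y, the robot's left
- printer_front (a point): middle of the printer's straight lower front edge (178 mm long along its y), 110 mm in front of its origin, 8 mm above the counter while the feet stand: the gap for the wedge. The inner sides of the two front feet are 120 mm apart. Same axes as the printer
- foot_front_a (a point): centre of the sole of one front foot, 25 mm behind the front edge and 70 mm to the printer's +y side; at counter height (z = 0) while it stands
- foot_front_b (a point): centre of the sole of the other front foot, 25 mm behind the front edge and 70 mm to the printer's -y side; at z = 0 while it stands
- foot_rear_a (a point): centre of the sole of one rear foot, 195 mm behind the front edge, 70 mm to the printer's +y side; the printer tips up about its rear feet, which grip the counter well
- foot_rear_b (a point): centre of the sole of the other rear foot, 195 mm behind the front edge, 70 mm to the printer's -y side
- wedge_grip (a point): centre of the thick tail of the beech wedge, where it is gripped, 13 mm above its sole. The wedge is 150 mm long, 40 wide, 80 g: the tail is a level block 40 long, 40 wide, 26 high, then the top slopes evenly over 110 mm to a 3 mm thick nose; the sole is flat. x points to the thin end, y across, z up. It starts flat on the counter, left of the printer, thin end roughly towards it
- wedge_nose (a point): middle of the wedge's thin end at its sole, 130 mm ahead of wedge_grip along x; same axes. Ramp and sole are waxed (friction about 0.3): driving it in takes about 8 to 18 N. The front edge starts to rise when the nose is about 24 mm behind it, then rises 2 mm per 10 mm of push (the front feet 0.9 of that)
- vial_a: glass injection vial with an aluminium cap, 47 mm diameter, 74 mm high, standing on the counter beyond the wedge's way; origin at the centre of its foot; to be left alone
- vial_b: second such vial, standing beyond where the wedge starts; origin at the centre of its foot; to be left alone
Not all that is in view belongs to the job. There is more than one size of the part that bears wedge_grip; the job needs the largest.

How it is judged:
At the end, for the whole second after the job is handed in: front feet 2 to 9 mm up; rear feet standing (under 3 mm), moved under 20 mm; wedge flat (4 deg, tail centre under 18 mm), straight in (11 deg), within 30 mm of the printer's middle, carrying it (over 2 N), held by the fingers (over 5 N); arm and fingers off the printer; printer still (height (world z) of foot_front_a between 0.002 and 0.009 m and height (world z) of foot_front_b between 0.002 and 0.009 m and height (world z) of each of foot_rear_a, foot_rear_b below 0.003 m and contact force between wedge and printer above 2 N and contact force between the fingers and wedge above 5 N and contact force between each of the arm, the fingers and printer below 0.5 N and angle between wedge_grip's own z axis and vertical below 0.07 rad and height (world z) of wedge_grip below 0.018 m and angle between the x axis of wedge_grip and the x axis of printer, either way round below 0.2 rad and y of wedge_nose in the frame of printer between -0.03 and 0.03 m and distance of each of foot_rear_a, foot_rear_b from where it was at the start of the episode below 0.02 m and linear speed of printer below 0.01 m/s); the arm keeps its last pose, push and grip.
It fails at once if the printer is shoved along the counter by more than 20 mm (distance of any of foot_rear_a, foot_rear_b from where it was at the start of the episode above 0.02 m).
It fails at once if a vial is moved by more than 30 mm or tipped over (distance of any of vial_a, vial_b from where it was at the start of the episode above 0.03 m or angle between any of vial_a, vial_b's own z axis and vertical above 0.5 rad).
It also fails if it takes over 43 s, if anything falls off the work surface, if the arm or the gripper's body presses on something with over 40 N, if the wrist force passes 120 N, or if a joint passes its speed limit or range.

## Working session

There is one attempt and no reset: what is moved stays moved. The work goes in short steps, Python scripts to look and compute and a tool call to move; the robot and the scene stay as the last step left them, time stands still between calls to the robot, and variables do not carry over. Pictures are saved under pics/ and viewed, and the job is handed in when it is done.

Besides the shell and the picture viewer there is one more tool, called by a JSON object that holds its "api" and its "payload". play_rows: Moves the arm, as the interface text tells. Its arguments: {"type":"object","properties":{"moves":{"type":"array","items":{"type":"array"}},"grip_force":{"type":"number"}},"required":["moves"]}

```bash
ls; mkdir -p pics
cat > h.py <<'E'
import numpy as np, cv2
from bench import *
def save(p,n): cv2.imwrite('pics/'+n+'.png', p['frame'][:,:,::-1])
E
python3 - <<'E'
from h import *
s=read_state(); print(s['time'],s['ee_pos'],s['eef_rot'],s['width'],s['ft_force'])
for n in ['scene','side','wrist']:
    p=camera(n); save(p,n+'0'); print(n,p['intrinsics'].tolist(),np.round(p['camera_from_world'],3).tolist())
    for q in ['printer','wedge_grip','wedge_nose','vial_a','printer_front','foot_front_a']:
        print(q,[(np.round(r['at']).tolist(),round(r['conf'],2)) for r in recognise(p,q)])
E
```

```text
pics
0.0 [0.25232438 0.57138777 0.22176979] [ 2.06404191e-01  9.78466567e-01 -6.91661997e-04 -9.79764036e-05] 0.0870436531801718 [ 0.2108484   0.20797037 -0.02326457]
scene [[465.777386292826, 0.0, 315.5024309539302], [0.0, 465.777386292826, 240.88610501434948], [0.0, 0.0, 1.0]] [[-0.661, 0.75, -0.015, 0.362], [0.609, 0.526, -0.593, -0.319], [-0.437, -0.401, -0.805, 1.257], [0.0, 0.0, 0.0, 1.0]]
printer [([248.0, 171.0], 0.73), ([453.0, 285.0], 0.43)]
wedge_grip [([478.0, 238.0], 0.77), ([407.0, 333.0], 0.74), ([451.0, 285.0], 0.71)]
wedge_nose [([479.0, 241.0], 0.75), ([450.0, 285.0], 0.67), ([404.0, 340.0], 0.57)]
vial_a [([256.0, 339.0], 0.88), ([377.0, 382.0], 0.84)]
printer_front [([248.0, 177.0], 0.88)]
foot_front_a [([254.0, 340.0], 0.74), ([249.0, 170.0], 0.69)]
side [[461.27102787292034, 0.0, 321.34147973094866], [0.0, 461.27102787292034, 238.84747351454575], [0.0, 0.0, 1.0]] [[-0.986, 0.165, 0.002, 0.555], [0.156, 0.934, -0.32, -0.097], [-0.055, -0.315, -0.947, 1.065], [0.0, 0.0, 0.0, 1.0]]
printer [([320.0, 129.0], 0.9)]
wedge_grip [([398.0, 347.0], 0.86), ([468.0, 335.0], 0.82)]
wedge_nose [([400.0, 349.0], 0.82), ([321.0, 362.0], 0.67), ([464.0, 332.0], 0.63)]
vial_a [([271.0, 374.0], 0.93), ([220.0, 277.0], 0.73)]
printer_front [([322.0, 131.0], 0.56)]
foot_front_a [([322.0, 130.0], 0.55)]
wrist [[383.48080467940554, 0.0, 314.6503690181676], [0.0, 383.48080467940554, 238.6971714818234], [0.0, 0.0, 1.0]] [[0.403, 0.915, 0.0, -0.625], [0.871, -0.384, 0.307, -0.037], [0.281, -0.123, -0.952, 0.393], [0.0, 0.0, 0.0, 1.0]]
printer []
wedge_grip [([187.0, 423.0], 0.71)]
wedge_nose [([187.0, 419.0], 0.88), ([63.0, 308.0], 0.47)]
vial_a []
printer_front [([188.0, 422.0], 0.45)]
foot_front_a []
```

View pics/scene0.png

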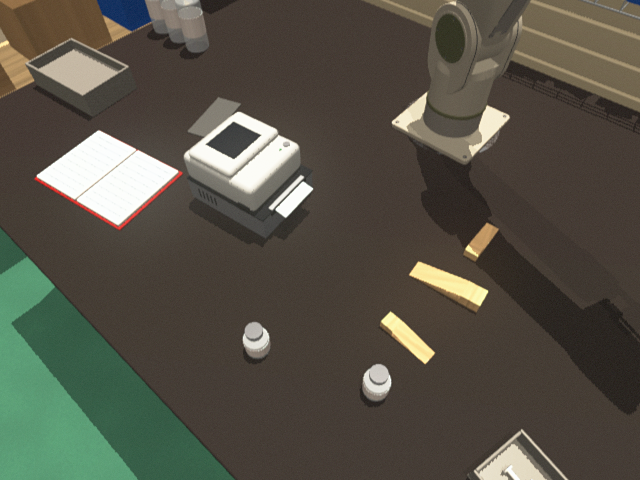

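View pics/side0.png

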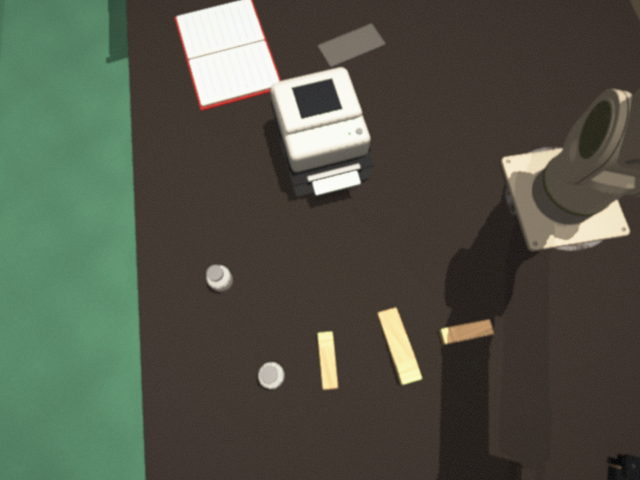

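View pics/wrist0.png

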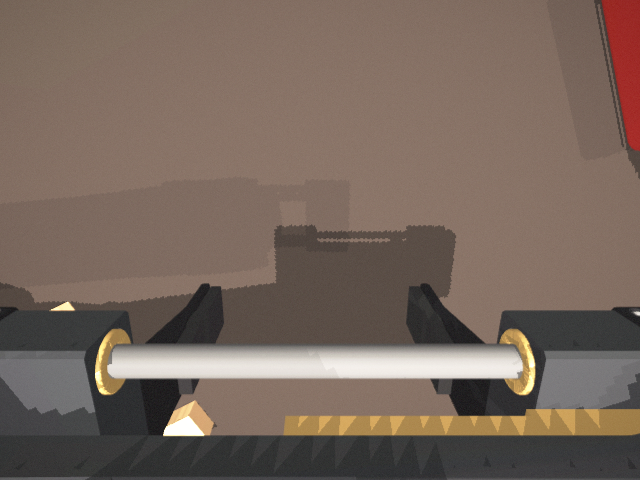

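The scene shows three wedges. The middle one, at scene (450,285) and side (400,347), is the longest. The printer is at scene (248,171) and side (320,130), and the vials are at scene (256,340) and (377,382). Next I'll zoom in and fit poses.

Run:
```python
from h import *
a=cv2.imread('pics/scene0.png');b=cv2.imread('pics/side0.png')
A=cv2.resize(a[220:370,370:510],None,fx=4,fy=4,interpolation=2)
B=cv2.resize(b[295:395,310:500],None,fx=4,fy=4,interpolation=2)
cv2.imwrite('pics/z1.png',A);cv2.imwrite('pics/z2.png',B)
cv2.imwrite('pics/z3.png',cv2.resize(a[100:240,170:330],None,fx=4,fy=4,interpolation=2))
cv2.imwrite('pics/z4.png',cv2.resize(b[60:210,260:390],None,fx=4,fy=4,interpolation=2))
```

```text
(no output)
```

View pics/z1.png

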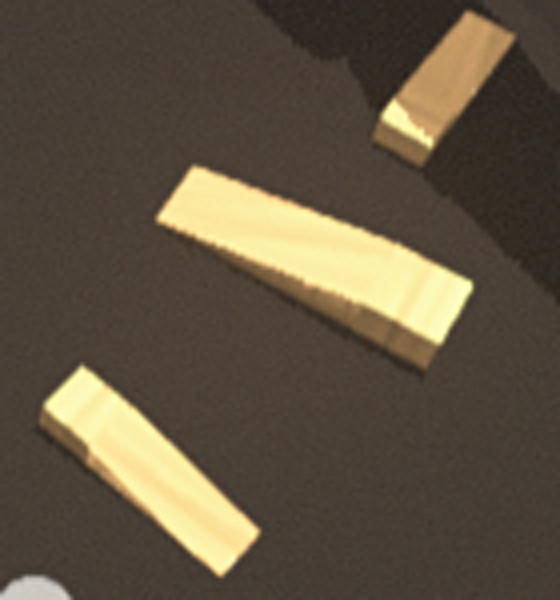

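View pics/z2.png

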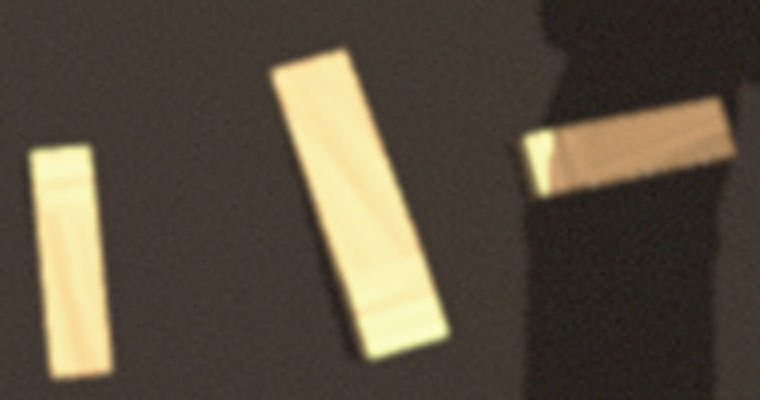

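View pics/z3.png

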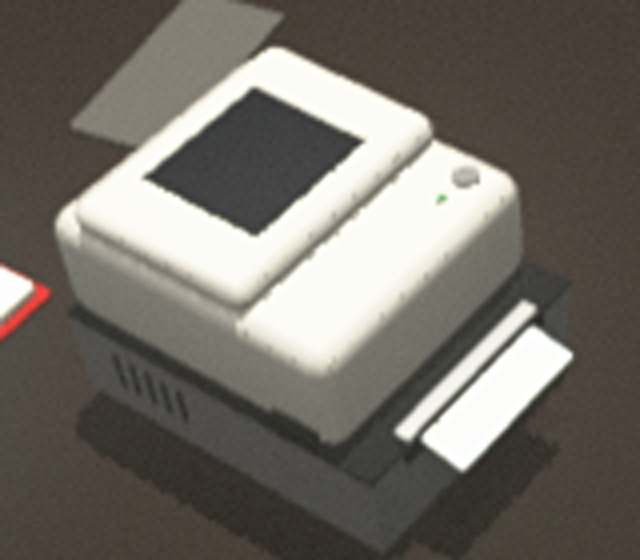

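View pics/z4.png

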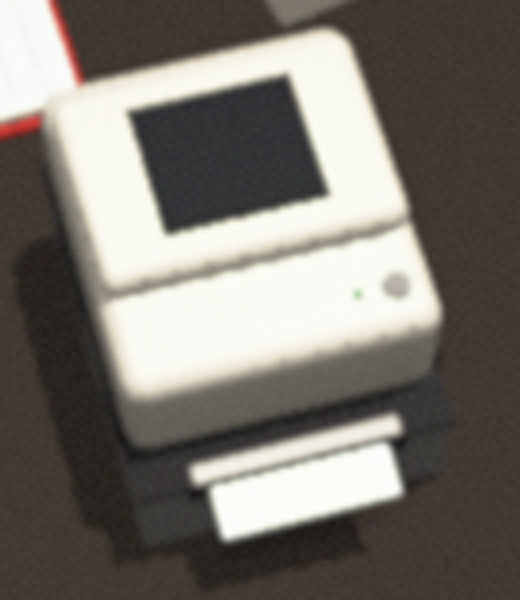

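```bash
cat > fit.py <<'E'
from h import *
from scipy.optimize import least_squares
P={n:camera(n) for n in ['scene','side']}
def proj(n,X):
    p=P[n];T=np.array(p['camera_from_world']);c=np.atleast_2d(X)@T[:3,:3].T+T[:3,3];q=c@np.array(p['intrinsics']).T
    return q[:,:2]/q[:,2:]
def tw(q,X):
    c,s=np.cos(q[2]),np.sin(q[2]);X=np.atleast_2d(X);return np.c_[q[0]+c*X[:,0]-s*X[:,1],q[1]+s*X[:,0]+c*X[:,1],X[:,2]]
def fit(obs,q0):
    f=lambda q:np.concatenate([(proj(n,tw(q,X))[0]-px) for n,X,px in obs])
    r=least_squares(f,q0,loss='soft_l1');return r.x,f(r.x).reshape(-1,2)
def ground(n,px,z):
    p=P[n];T=np.array(p['camera_from_world']);d=T[:3,:3].T@np.linalg.inv(p['intrinsics'])@np.array([px[0],px[1],1]);o=-T[:3,:3].T@T[:3,3]
    return o+d*(z-o[2])/d[2]
E
python3 - <<'E'
from fit import *
s1=lambda x,y:np.array([370+x/4-.4,220+y/4-.4]); s2=lambda x,y:np.array([310+x/4-.4,295+y/4-.4])
s3=lambda x,y:np.array([170+x/4-.4,100+y/4-.4]); s4=lambda x,y:np.array([260+x/4-.4,60+y/4-.4])
for n in P: T=P[n]['camera_from_world'];print(n,-T[:3,:3].T@T[:3,3])
# wedge frame origin wedge_grip; yaw: x axis towards -y world; y axis -> +x world
obs=[('scene',[.13,-.02,.003],s1(195,167)),('scene',[.13,.02,.003],s1(157,220)),('scene',[-.02,-.02,.026],s1(473,287)),('scene',[-.02,.02,.026],s1(438,347)),('scene',[-.02,.02,0],s1(425,373)),
('side',[.13,.02,.003],s2(271,70)),('side',[.13,-.02,.003],s2(347,48)),('side',[-.02,-.02,.026],s2(450,334)),('side',[-.02,.02,.026],s2(370,357))]
q,r=fit(obs,[.38,.42,-1.4]);print('wedge',q,r.round(1).tolist())
print('nose',tw(q,[.13,0,0]))
po=[('scene',[-.11,.089,.008],s3(385,552)),('side',[-.11,.089,.008],s4(147,545)),('side',[-.11,-.089,.008],s4(440,475)),
('scene',[-.14,.0,.0]+np.array([0,0,.0665]),(s3(464,470)+s3(573,353))/2),('side',[-.14,0,.0665],(s4(224,541)+s4(403,493))/2)]
q,r=fit(po,[.5,-.05,-1.4]);print('printer',q,r.round(1).tolist()); np.save('pr.npy',q)
print('front',tw(q,[-.11,0,0]))
for n,pp in [('scene',[(256,330),(377,372)]),('side',[(217,271),(271,374)])]:
    print([ground(n,x,.074).round(3) for x in pp])
E
```

```text
scene [0.9833954  0.40074705 0.82712925]
side [0.62121344 0.33494178 0.97688686]
wedge [ 0.4408612   0.32074905 -1.47198656] [[-0.6, -0.2], [-0.3, -0.4], [-0.3, -0.2], [-0.1, -0.5], [-0.4, -0.7], [0.7, 0.7], [-0.3, 1.3], [-0.5, 0.7], [0.2, 0.5]]
nose [[0.45368558 0.19138315 0.        ]]
printer [ 0.52718573 -0.21497624 -1.47412988] [[-0.8, 0.5], [-0.3, 1.1], [0.9, 0.3], [-0.1, -1.0], [0.1, -0.4]]
front [[ 0.51656897 -0.10548978  0.        ]]
[array([0.789, 0.075, 0.074]), array([0.71 , 0.281, 0.074])]
[array([0.788, 0.067, 0.074]), array([0.706, 0.283, 0.074])]
```

The fit is good to about 1 px. The wedge grip is at (0.441, 0.321) with yaw -1.472. The printer's front middle is at (0.517, -0.105) with yaw -1.474. Next I'll compute the approach move.

```bash
cat > mv.py <<'E'
import sys
from h import *
from scipy.spatial.transform import Rotation as R
def go(t,jy):
    s=read_state(); R0=R.from_quat(s['eef_rot']); p=np.array(s['ee_pos'])
    y=np.array([np.cos(jy),np.sin(jy),0]);z=np.array([0,0,-1.]);x=np.cross(y,z)
    Rt=R.from_matrix(np.c_[x,y,z])
    print('t',s['time'],'p',p.round(4),'F',np.round(s['ft_force'],1),'w',round(s['width'],4),'q',np.round(s['joint_positions'],2))
    print('shift cm',(R0.inv().apply(np.array(t)-p)*100).round(2),'turn',(R0.inv()*Rt).as_rotvec().round(4))
if __name__=='__main__':
    a=list(map(float,sys.argv[1:]));go(a[:3],a[3])
E
python3 mv.py .441 .321 .10 .099
python3 - <<'E'
from fit import *
for n,pp in [('scene',[(407,337),(482,241)]),('side',[(328,360),(467,332)])]:
    print([ground(n,x,.01).round(3) for x in pp])
E
```

```text
t 1.15 p [0.2525 0.5718 0.2226] F [ 0.5 -0.3  0.4] w 0.0869 q [-1.18  0.33 -0.06  1.46  0.02  1.35 -0.09]
shift cm [-27.38 -15.33  12.26] turn [ 1.000e-04 -1.000e-04  1.056e+00]
[array([0.596, 0.273, 0.01 ]), array([0.304, 0.266, 0.01 ])]
[array([0.595, 0.272, 0.01 ]), array([0.301, 0.264, 0.01 ])]
```

{"api": "play_rows", "payload": {"moves": [[[-3,-1.7,1],[0,0,0.15],6.5],[[-7,-4,3],[0,0,0.3],6.5],[[-11.5,-6.5,5],[0,0,0.45],6.5],[[-16,-9,7],[0,0,0.6],6.5],[[-20,-11.5,9],[0,0,0.76],6.5],[[-24,-13.5,11],[0,0,0.92],6.5],[[-27.4,-15.3,12.2],[0,0,1.056],6.5],[[-27.4,-15.3,12.2],[0,0,1.056],6.5]]}}

```text
time: 2.25
ee_pos: [0.443, 0.3178, 0.0998]
eef_rot: [0.674, 0.739, -0.001, 0.001]
ft_force: [-0.5, 0.2, 0.1]
width: 0.0653
```

```bash
python3 mv.py .441 .321 .004 .099
python3 - <<'E'
from h import *
p=camera('wrist');save(p,'w1');p=camera('scene');save(p,'s1')
a=p['frame'][150:390,330:560,::-1];cv2.imwrite('pics/s1z.png',cv2.resize(a,None,fx=2.5,fy=2.5,interpolation=2))
E
```

```text
t 2.25 p [0.443  0.3178 0.0998] F [-0.5  0.2  0.1] w 0.0653 q [-0.9   0.26  0.22  1.83 -0.06  1.06 -0.56]
shift cm [ 0.36 -0.16  9.58] turn [-0.0004  0.0019 -0.0066]
```

View pics/w1.png

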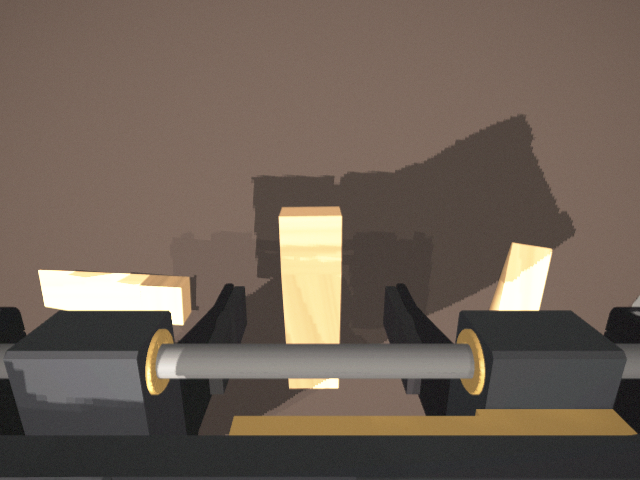

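View pics/s1z.png

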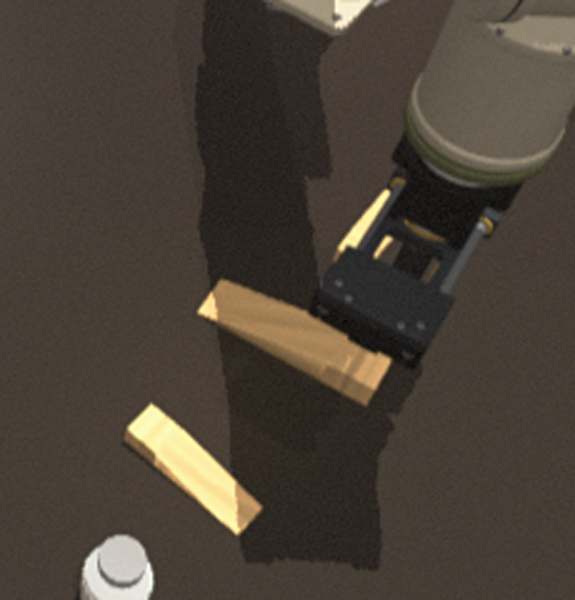

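The wrist view shows the wedge centred between the fingers (column 312), tail at the top. I'll descend part of the way and check how well it tracks.

{"api": "play_rows", "payload": {"moves": [[[0,0,2.5],[0,0,0],6.5],[[0,0,5],[0,0,0],6.5],[[0,0,6],[0,0,0],6.5],[[0,0,6],[0,0,0],6.5]]}}

```text
time: 2.85
ee_pos: [0.4408, 0.3218, 0.0406]
eef_rot: [0.671, 0.742, -0.0, -0.0]
ft_force: [-0.1, -0.0, 0.1]
width: 0.0649
```

```bash
python3 mv.py .441 .321 .005 .099
```

```text
t 2.85 p [0.4408 0.3218 0.0406] F [-0.1 -0.   0.1] w 0.0649 q [-0.89  0.34  0.21  1.87 -0.09  0.94 -0.54]
shift cm [-0.08  0.02  3.56] turn [-0.0005  0.      0.0016]
```

{"api": "play_rows", "payload": {"moves": [[[0,0,2],[0,0,0],6.5],[[0,0,3.5],[0,0,0],6.5],[[0,0,3.5],[0,0,0],6.5],[[0,0,3.5],[0,0,0],3.5],[[0,0,3.5],[0,0,0],3.5],[[0,0,3.5],[0,0,0],3.5],[[0,0,3.5],[0,0,0],3.5],[[0,0,3.5],[0,0,0],3.5]], "grip_force": 40}}

```text
time: 3.85
ee_pos: [0.4415, 0.3213, 0.0059]
eef_rot: [0.671, 0.741, 0.0, -0.0]
ft_force: [-1.3, -0.1, 4.1]
width: 0.04
```

```bash
python3 mv.py .441 .321 .005 .099
python3 - <<'E'
from fit import *
q=np.load('pr.npy'); print('pre-insert grip (nose 20mm in front of edge)',tw(q,[-.11-.15,0,0]), 'final', tw(q,[-.11-.078,0,0]))
save(P['scene'],'s2');save(P['side'],'d2')
b=P['side']['frame'][295:395,310:500,::-1];cv2.imwrite('pics/d2z.png',cv2.resize(b,None,fx=4,fy=4,interpolation=2))
p=camera('wrist');save(p,'w2')
E
```

```text
t 3.85 p [0.4415 0.3213 0.0059] F [-1.3 -0.1  4.1] w 0.04 q [-0.89  0.39  0.2   1.89 -0.1   0.87 -0.53]
shift cm [-0.03 -0.05  0.09] turn [ 0.0003 -0.0004  0.    ]
pre-insert grip (nose 20mm in front of edge) [[0.50209158 0.04380994 0.        ]] final [[ 0.50904073 -0.02785393  0.        ]]
```

View pics/w2.png

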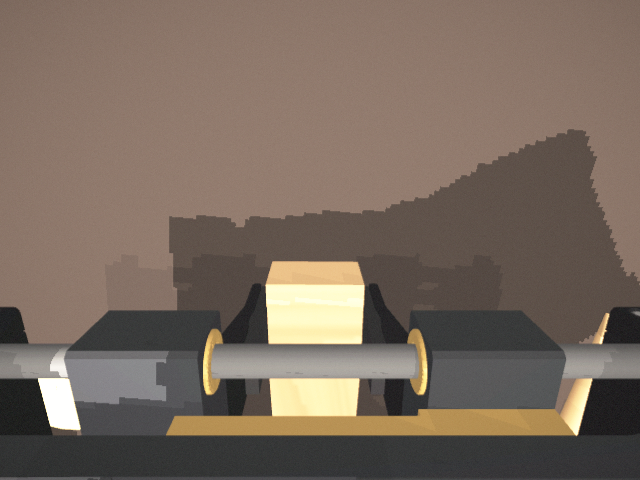

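View pics/s2.png

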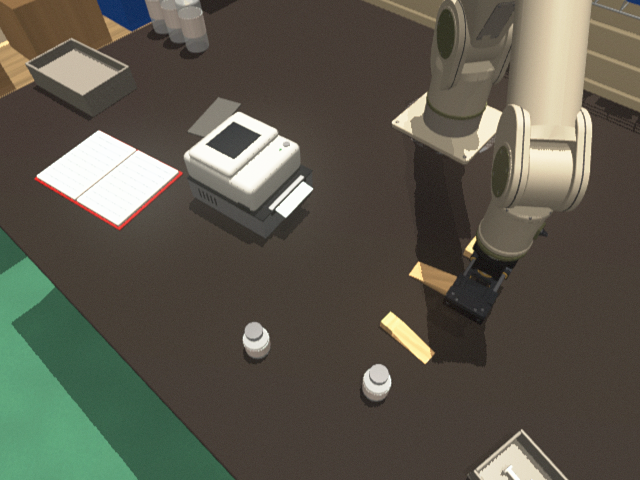

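The wedge is gripped squarely at width 40.0 mm. I'll carry it 3 mm above the counter to about 20 mm in front of the printer.

{"api": "play_rows", "payload": {"moves": [[[-1.5,0.2,-0.3],[0,0,0],3.5],[[-5,0.7,-0.3],[0,0,0],3.5],[[-9.5,1.2,-0.3],[0,0,0],3.5],[[-14,1.7,-0.3],[0,0,0],3.5],[[-18.5,2.3,-0.3],[0,0,0],3.5],[[-23,2.8,-0.3],[0,0,0],3.5],[[-26.5,3.3,-0.3],[0,0,0],3.5],[[-27.8,3.3,-0.3],[0,0,0],3.5]], "grip_force": 40}}

```text
time: 5.0
ee_pos: [0.5015, 0.0444, 0.0085]
eef_rot: [0.673, 0.74, -0.0, 0.0]
ft_force: [0.8, 0.9, -0.4]
width: 0.0396
```

{"api": "play_rows", "payload": {"moves": [[[0,0,0.1],[0,0,0],3.5],[[0,0,0.2],[0,0,0],3.5],[[0,0,0.3],[0,0,0],3.5],[[0,0,0.3],[0,0,0],3.5]]}}

```text
time: 5.5
ee_pos: [0.5014, 0.0493, 0.0059]
eef_rot: [0.671, 0.742, 0.0, -0.0]
ft_force: [-3.4, 0.6, 6.6]
width: 0.0395
```

```bash
python3 mv.py .509 -.028 .005 .099
python3 - <<'E'
from fit import *
a=P['scene']['frame'][100:290,170:410,::-1];cv2.imwrite('pics/s3z.png',cv2.resize(a,None,fx=3,fy=3,interpolation=2))
b=P['side']['frame'][60:260,260:460,::-1];cv2.imwrite('pics/d3z.png',cv2.resize(b,None,fx=3,fy=3,interpolation=2))
E
```

```text
t 5.5 p [0.5014 0.0493 0.0059] F [-3.4  0.6  6.6] w 0.0395 q [-0.48  0.32  0.33  2.01 -0.14  0.84  0.03]
shift cm [-7.76 -0.02  0.08] turn [-0.0003 -0.0009  0.0019]
```

View pics/s3z.png

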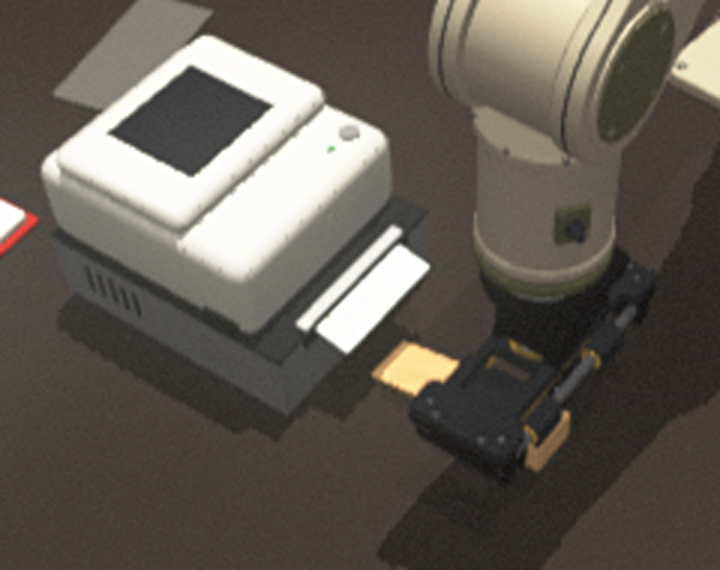

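View pics/d3z.png

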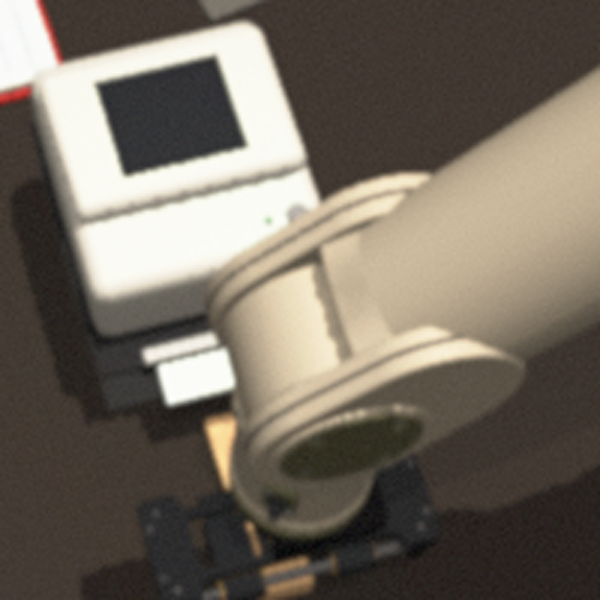

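Run:
```python
from fit import *
q=np.load('pr.npy');c,s=np.cos(q[2]),np.sin(q[2])
for px in [(170+372/3-.4,100+375/3-.4),(170+408/3-.4,100+343/3-.4)]:
    w=ground('scene',px,.003);d=w[:2]-q[:2];print(w.round(4),'in printer',c*d[0]+s*d[1],-s*d[0]+c*d[1])
```

```text
[ 0.5337 -0.0779  0.003 ] in printer -0.13577337554806518 0.019660867311493743
[ 0.4928 -0.0784  0.003 ] in printer -0.13928979662316038 -0.021074519353594372
```

The nose is centred, with edges at printer y of +20 and -21 mm, and about 27 mm short of the front edge. I'll push in stages.

{"api": "play_rows", "payload": {"moves": [[[-0.7,0,0],[0,0,0],3.5],[[-1.4,0,0],[0,0,0],3.5],[[-2.1,0,0],[0,0,0],3.5],[[-2.8,0,0],[0,0,0],3.5],[[-3.5,0,0],[0,0,0],3.5],[[-4,0,0],[0,0,0],3.5],[[-4.4,0,0],[0,0,0],3.5],[[-4.4,0,0],[0,0,0],3.5]], "grip_force": 60}}

```text
time: 6.7
ee_pos: [0.5065, 0.0034, 0.0059]
eef_rot: [0.671, 0.741, 0.0, 0.0]
ft_force: [0.2, 0.3, 5.6]
width: 0.0394
```

{"api": "play_rows", "payload": {"moves": [[[-0.2,0,0],[0,0,0],3.5],[[-0.4,0,0],[0,0,0],3.5],[[-0.6,0,0],[0,0,0],3.5],[[-0.8,0,0],[0,0,0],3.5],[[-1.0,0,0],[0,0,0],3.5],[[-1.2,0,0],[0,0,0],3.5],[[-1.2,0,0],[0,0,0],3.5]], "grip_force": 60}}

```text
time: 7.58
ee_pos: [0.5075, -0.0052, 0.0059]
eef_rot: [0.67, 0.742, 0.001, -0.001]
ft_force: [-0.6, 11.2, 6.6]
width: 0.0393
```

```bash
python3 mv.py .509 -.028 .005 .099
python3 - <<'E'
from fit import *
a=P['scene']['frame'][100:290,170:410,::-1];cv2.imwrite('pics/s4z.png',cv2.resize(a,None,fx=3,fy=3,interpolation=2))
E
```

```text
t 7.575 p [ 0.5075 -0.0052  0.0059] F [-0.6 11.2  6.6] w 0.0393 q [-0.39  0.33  0.36  2.   -0.16  0.84  0.15]
shift cm [-2.28 -0.08  0.08] turn [ 0.0007 -0.003   0.0022]
```

View pics/s4z.png

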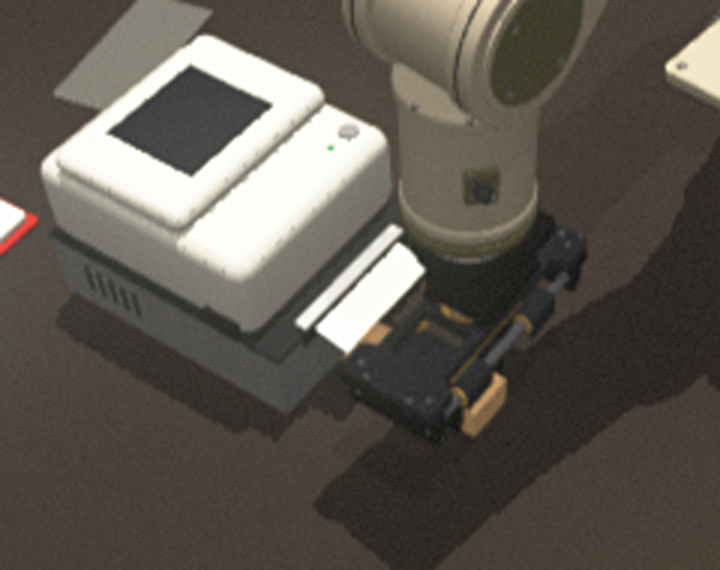

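Contact reads 11 N, as expected once the ramp has engaged. I'll keep pushing in small steps.

{"api": "play_rows", "payload": {"moves": [[[-0.2,0,0],[0,0,0],3.5],[[-0.4,0,0],[0,0,0],3.5],[[-0.6,0,0],[0,0,0],3.5],[[-0.8,0,0],[0,0,0],3.5],[[-1.0,0,0],[0,0,0],3.5],[[-1.2,0,0],[0,0,0],3.5],[[-1.2,0,0],[0,0,0],3.5],[[-1.2,0,0],[0,0,0],3.5]], "grip_force": 60}}

```text
time: 8.68
ee_pos: [0.5087, -0.0171, 0.0059]
eef_rot: [0.67, 0.742, 0.001, -0.001]
ft_force: [-1.2, 11.6, 6.5]
width: 0.0396
```

```bash
cat > track.py <<'E'
# printer motion since start: LK tracks in both views, fit rigid: planar shift, yaw, pitch about rear feet
from fit import *
import sys
q=np.load('pr.npy')
obs=[]
for n,roi in [('scene',(180,110,325,240)),('side',(265,65,375,200))]:
    a=cv2.imread(f'pics/{n}0.png');b=P[n]['frame'][:,:,::-1]
    ga,gb=[cv2.cvtColor(np.ascontiguousarray(x),6) for x in (a,b)]
    m=np.zeros_like(ga);x0,y0,x1,y1=roi;m[y0:y1,x0:x1]=255
    p0=cv2.goodFeaturesToTrack(ga,60,.03,5,mask=m)
    p1,s1,_=cv2.calcOpticalFlowPyrLK(ga,gb,p0,None,winSize=(13,13));p2,s2,_=cv2.calcOpticalFlowPyrLK(gb,ga,p1,None,winSize=(13,13))
    ok=(s1.ravel()==1)&(np.linalg.norm(p2-p0,axis=2).ravel()<.3)
    # box intersection of start rays for 3D points
    for u,v in zip(p0[ok,0],p1[ok,0]):
        # hit printer boxes: body (z<.075,x -.11..0.11), cover (x -.075...11,z<.158)
        p=P[n];T=p['camera_from_world'];o=-T[:3,:3].T@T[:3,3];d=T[:3,:3].T@np.linalg.inv(p['intrinsics'])@np.array([*u,1.])
        c,s=np.cos(-q[2]),np.sin(-q[2]);Rz=np.array([[c,-s,0],[s,c,0],[0,0,1]])
        o=Rz@(o-[q[0],q[1],0]);d=Rz@d;best=None
        for lo,hi in [((-.11,-.089,.008),(.11,.089,.07)),((-.075,-.085,.07),(.11,.085,.15))]:
            t1=(np.array(lo)-o)/d;t2=(np.array(hi)-o)/d;tn=np.minimum(t1,t2).max();tf=np.maximum(t1,t2).min()
            if tn<tf and (best is None or tn<best):best=tn
        if best: obs.append((n,o+d*best,u,v))
def model(k,X):
    dx,dy,yaw,pit,roll=k; X=X-np.array([.085,0,0])
    from scipy.spatial.transform import Rotation as R
    X=R.from_euler('zyx',[yaw,pit,roll]).apply(X)+[.085+dx,dy,0]
    return tw(q,X)
ns=np.array([o[0]=='scene' for o in obs]);X=np.array([o[1] for o in obs]);du=np.array([o[3]-o[2] for o in obs])
pr=lambda W:np.where(ns[:,None],proj('scene',W),proj('side',W))
base=pr(tw(q,X))
f=lambda k:(pr(model(np.array(k),X))-base-du).ravel()
r=least_squares(f,np.zeros(5),loss='soft_l1',f_scale=.3,x_scale=.01)
res=np.abs(f(r.x)).reshape(-1,2)
print(len(obs),ns.sum(),'med res',np.median(res).round(2),'dx,dy mm',(r.x[:2]*1e3).round(2),'yaw,pitch,roll',r.x[2:].round(4))
print('foot a,b rise mm',[(model(r.x,np.array([[-.085,y,0]]))[0,2]*1e3).round(2) for y in (.07,-.07)])
E
python3 mv.py .509 -.028 .005 .099;python3 track.py
```

```text
t 8.675 p [ 0.5087 -0.0171  0.0059] F [-1.2 11.6  6.5] w 0.0396 q [-0.37  0.33  0.36  2.   -0.16  0.84  0.18]
shift cm [-1.09 -0.08  0.08] turn [ 0.0007 -0.003   0.0024]
39 26 med res 0.13 dx,dy mm [-0.18  0.11] yaw,pitch,roll [-0.002   0.0172  0.0004]
foot a,b rise mm [np.float64(2.95), np.float64(2.9)]
```

The tracked rise is 2.9 mm at both feet with no shove. I'll push 1.1 cm more.

{"api": "play_rows", "payload": {"moves": [[[-0.2,0,0],[0,0,0],3.5],[[-0.4,0,0],[0,0,0],3.5],[[-0.6,0,0],[0,0,0],3.5],[[-0.8,0,0],[0,0,0],3.5],[[-1.0,0,0],[0,0,0],3.5],[[-1.1,0,0],[0,0,0],3.5],[[-1.1,0,0],[0,0,0],3.5],[[-1.1,0,0],[0,0,0],3.5]], "grip_force": 60}}

```text
time: 9.78
ee_pos: [0.5098, -0.0278, 0.0059]
eef_rot: [0.67, 0.742, 0.001, -0.001]
ft_force: [-0.7, 12.5, 6.9]
width: 0.0397
```

```bash
python3 mv.py .509 -.028 .005 .099;python3 track.py
python3 - <<'E'
from fit import *
save(P['scene'],'s5');save(P['side'],'d5')
a=P['scene']['frame'][100:290,170:410,::-1];cv2.imwrite('pics/s5z.png',cv2.resize(a,None,fx=3,fy=3,interpolation=2))
E
```

```text
t 9.775 p [ 0.5098 -0.0278  0.0059] F [-0.7 12.5  6.9] w 0.0397 q [-0.35  0.34  0.37  1.99 -0.16  0.84  0.2 ]
shift cm [-0.01 -0.08  0.09] turn [ 0.0007 -0.0032  0.0026]
36 22 med res 0.15 dx,dy mm [-0.48 -0.59] yaw,pitch,roll [-0.0046  0.0307 -0.0044]
foot a,b rise mm [np.float64(4.89), np.float64(5.53)]
```

View pics/s5z.png

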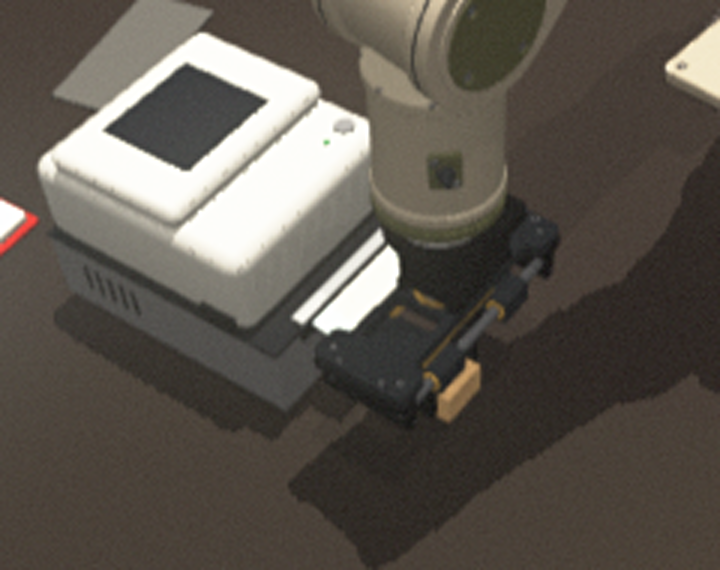

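View pics/d5.png

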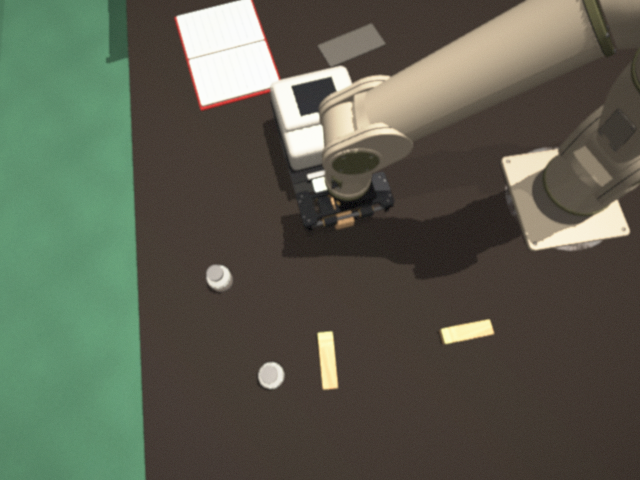

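The feet are up about 4.9 and 5.5 mm, with the printer in place and the vials unmoved at side (219,278) and (271,375). The gripper is clear of the label. Handing in.

```bash
python3 -c "
from bench import *
print(close_job())"
```

```text
the job is handed in; nothing more can be done
None
```

I gripped the largest wedge by its tail, carried it to the middle of the printer's front edge and pushed it straight in. I then handed the job in at about 10 s with the fingers still holding it at the 60 N grip setting. The hand-in returned no verdict.

**Front feet:** tracking the printer in the scene and side views put the two feet about 4.9 and 5.5 mm up. The difference is within tracking noise.

**Printer position:** it moved less than about 1 mm along the counter and turned about 0.3°, also within noise.

**Push:** the force settled at about 12.5 N, inside the expected 8 to 18 N. It rose smoothly, with no jump that would suggest the arm touching the printer.

**Wedge:** its nose was centred to about 1 mm and nearly parallel to the printer just before it went in. The tool stayed level, 5.9 mm above the counter.

**Not measured directly:** I inferred the clearance between gripper and label from geometry (about 1 cm) and from the pictures. The wedge's own tilt and the load it carries also come from the tool pose and the forces. The vials looked unmoved in the last side view.

No check failed or disagreed.

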